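# Snap the instrument basket onto the balance arm

### The job

Hang the instrument basket on the spring-balanced arm: bring the basket to the open end of the two guide rails and push it along the bench between them, fully home against the end stop; press the arm down by its round pad until the sprung gate of the hook flicks shut under the basket's handle bar; then ease the arm up slowly, never letting it fly up, and leave it only when the basket hangs still and clear of the bench. Do not tip the basket, and leave the other things on the bench where they are.

Things in the scene. Friction and masses are not known exactly. Their poses are not given: they have to be found in the camera images.
- stand: Fixed stand, placed and turned anew. Origin on the bench where the centre of the basket's underside lies when home; y along the rails to the end stop and post, z up. Two rails 18 mm high, inner faces at x = +-36 mm, y -73 to +75 mm; the open end (-y) flares at 25 degrees to x +-70, y -146. Stop face at y +73, 30 mm high. Post at y +300, 228 mm tall; the arm reaches back from it, its hook above the origin.
- balance_arm (a joint): Tilt of the cream arm, rad: 0 level, positive pressed down. Hinge at stand y +300, z 203 mm; hook and pad 300 mm from it (0.1 rad = 30 mm). Empty it springs up to about -0.13; each 0.1 rad down takes 3.4 N more at the pad, 9 N at +0.13, where the jaw's roof meets the bar of a basket on the bench; opening the gate (-0.02 to +0.07) adds 3 to 6 N. Loaded it settles at -0.06 to 0.0. Let go, it flies up.
- pad (a point): Centre of the top face of the black round pad (44 mm across) on the arm's end, straight above the hook: press here, downwards. About 264 mm above the bench with the arm up, 186 mm with the arm at +0.13. Axes as the stand's, tilted with the arm. The arm's beam (24 mm wide) runs from here to the post, its top 12 mm below the pad's top.
- jaw (a point): Centre of the hook's mouth, at the shut gate; axes as the stand's, tilted with the arm. The jaw is an inverted steel U: 28 mm wide inside (x), 26 mm thick (y), roof 40 mm above this point, lips flaring to 60 mm wide 18 mm below it. A bar from below swings the dark gate (25 mm long) up; it falls shut once the bar's centre is some 20 mm above this point. A hanging bar rests on the gate, 7 mm above this point.
- gate (a joint): Angle of the hook's sprung gate, rad: 0 shut (lying across the mouth), up to 1.5 swung up into the jaw. It opens inward (upward) only and springs shut by itself.
- basket: Loose open steel instrument basket, 0.28 to 0.42 kg: 140 mm long (its y), 64 mm wide (x), walls 45 mm high, 3 mm thick. Origin at the centre of its underside, z up. A rigid handle of 8 mm round bar rises from the middles of the end walls. It starts on the bench in front of the open end of the rails, centre 225 to 265 mm from home, its y up to 20 degrees off the rails.
- bar (a point): Middle of the straight top of the basket's handle, on the bar's axis, 115 mm above the basket's underside. The top bar is 8 mm thick and runs along the basket's y for 74 mm.
- bottle: Bystander: white plastic bottle, 64 mm across, 150 mm tall, origin at the centre of its underside.
- jar: Bystander: amber glass jar, 60 mm across, 70 mm tall, origin at the centre of its underside.
- dish: Bystander: clear shallow dish, 88 mm across, 18 mm high, origin at the centre of its underside.
- tape: Bystander: roll of white paper tape lying flat, 90 mm across, 22 mm high, origin at the centre of its underside.
- driver: Bystander: screwdriver, 170 mm long, lying on the bench along its x.
- weight: Bystander: brass weight with a knob, 56 mm across, 68 mm tall, origin at the centre of its underside.
Not all that is in view belongs to the job. What is shaped like the basket but pink is not meant.

How it is judged:
By the outcome, as a careful person would: the job done as asked, in the order asked, and still so for the second after the job is handed in, with the robot touching nothing.
It also fails if it takes over 72 s, if anything falls off the work surface, if the arm or the gripper's body presses on something with over 40 N, if the wrist force passes 120 N, or if a joint passes its speed limit or range.

### The arm

A 6-joint arm with a two-finger parallel gripper is mounted at the origin on the work surface. World frame = base frame: x ahead of the robot, y to its left, z up, the work surface at z = 0. Lengths are in mm, angles in rad, forces in N, time in s.
With the tool pointing down it reaches from about 300 to 775 mm from the base axis. Payload 14.6 kg.
Tool frame: the origin (TCP) lies at the very end of the fingers, on their centre line; the grasp point (between the pads) lies 19 mm behind it; z points along the fingers, y is the line along which they close (so a half turn about z gives the same grasp; the last joint's range is limited). The gripper opens to 94 mm and grips with 3 to 60 N. Pads are 16 mm wide; open, the fingers measure 119 mm over their backs; the gripper's body (75 mm by 177 mm) begins 78 mm behind the grasp point.
Start: joints at [-1.216, 0.3, 1.521, -0, 1.321, -0.067], TCP at [225.164, -501.787, 205.446] pointing down, gripper open.
Joint ranges: [-3.03, 3.03], [-0.79, 2.21], [0.23, 2.52], [-1.04, 4.18], [0, 3.07], [-2.55, 2.55]. Speed limits (rad/s): [2.22, 2.22, 2.57, 3.14, 3.14, 3.14].

### API

Orientations are given as [roll, pitch, yaw] about the fixed x, y, z axes, in that order (R = Rz(yaw) Ry(pitch) Rx(roll)).
In Python, from cell import manip gives the robot as it stands. The module is installed in compiled form; this text tells all that it offers.
- The arm moves only by the shell command python3 -m inch 'ROWS' [FORCE]. ROWS is JSON, a list of rows, each an object of numbers: "gripper": the opening, from 0 (shut) to 1 (fully open); "dx", "dy", "dz": the shift along the world's x, y, z in m; "wx", "wy", "wz": the turn, a rotation vector about the world's x, y, z in degrees. A call has exactly 5 rows; each row is the pose to reach, as a shift and turn from the pose commanded when the call began; what a row does not reach only later rows make up. A row lasts 1/12 s, in which the tool goes at most 41.7 mm and 7.16 degrees, less where a joint would pass 70% of its speed; a pose out of reach is approached as far as the arm can. A call with a gripper value outside its range is refused whole. The fingers move at their own pace and stop on an object; FORCE is the grip in N (left out, the last holds). Time passes only in rows, so rows that repeat a pose let the fingers close, or fill a call up. It gives the time, the measured TCP pose, the force, the opening and the grip force at its end, in the units of the state.
- manip.read_state(): the state, without advancing time (a new reading comes with each control period).
- manip.camera(name): name is "scene" or "side" or "wrist"; returns the picture (400x640x3 uint8, blue, green, red); there is no depth.
- manip.camera_info(name): a dict with "camera_matrix" (3x3 intrinsics, pixels), "R" (3x3) and "t" (3): a world point X has camera coordinates R X + t; the wrist camera has in their place "tool_from_camera" (4x4, takes a point from camera to tool coordinates, whose origin is the TCP and whose axes are the flange's). Camera axes: x right, y down, z forward; pixel columns grow to the right and rows downward; lengths in mm; the calibration is good to about 2 mm. A picture is of the moment at which its call begins: read the wrist's pose just before it. camera_info takes no time and is no camera call.
- manip.sign_off(): hands the job in; it is judged then, once.
The state is a dict: "clock": time; "joints": joint angles; "qd": joint speeds; "effort": joint torques, N m; "eef_pos": TCP position; "eef_rot": TCP orientation; "wrist_force": force on the tool from outside, world axes, zero at the start; "moment": the same for the moment, N m; "finger_gap": finger opening in mm; "finger_force": force on a finger pad.
Only numpy, scipy, OpenCV 4.12 (cv2) and the standard library are available. Lean on these libraries where they do the work, as an engineer would, in place of code of your own. Each camera call takes 0.05 s, during which the arm holds its last target. There are 200 camera calls.

## Working session

There is one attempt and no reset: what is moved stays moved. The work goes in short steps, Python scripts to look and compute and a shell command to move; the robot and the scene stay as the last step left them, time stands still between calls to the robot, and variables do not carry over. Pictures are saved under pics/ and viewed, at most 12 in all, crops included, and the job is handed in when it is done.

```bash
mkdir -p pics
python3 - <<'E'
from cell import manip
import cv2,numpy as np
np.set_printoptions(precision=4,suppress=True)
s=manip.read_state();print(s)
for n in("scene","side","wrist"):
    i=manip.camera_info(n);print(n,i)
    cv2.imwrite(f"pics/{n}0.png",manip.camera(n))
E
```

```text
{'clock': 0.0, 'joints': array([-1.2156,  0.3005,  1.5216, -0.    ,  1.3207, -0.0666]), 'qd': array([ 0.0006,  0.    ,  0.002 ,  0.0002, -0.0002,  0.0005]), 'effort': array([ -0.0014, -53.181 , -35.2738,   0.0708,   0.0244,  -0.0001]), 'eef_pos': array([ 225.0617, -501.5682,  204.8858]), 'eef_rot': array([-3.1405, -0.    ,  0.4218]), 'wrist_force': array([ 0.6317, -0.5883, -0.2419]), 'moment': array([ 0.0362,  0.0378, -0.0094]), 'finger_force': 0.0, 'finger_gap': 93.96331521467081}
scene {'camera_matrix': array([[498.4491,   0.    , 317.7039],
       [  0.    , 498.4491, 197.9748],
       [  0.    ,   0.    ,   1.    ]]), 'R': array([[ 0.0103,  0.9999,  0.0062],
       [ 0.8507, -0.0055, -0.5256],
       [-0.5256,  0.0107, -0.8507]]), 't': array([   9.8762, -354.9088, 1659.1982])}
side {'camera_matrix': array([[375.6436,   0.    , 315.1382],
       [  0.    , 375.6436, 202.018 ],
       [  0.    ,   0.    ,   1.    ]]), 'R': array([[ 0.9987, -0.0509, -0.0025],
       [-0.0331, -0.6105, -0.7913],
       [ 0.0387,  0.7904, -0.6114]]), 't': array([-514.4067,  105.9077, 1382.9453])}
wrist {'camera_matrix': array([[279.81  ,   0.    , 319.4911],
       [  0.    , 279.81  , 205.1385],
       [  0.    ,   0.    ,   1.    ]]), 'tool_from_camera': array([[  -0.0007,   -0.9706,   -0.2408,   68.9433],
       [   1.    ,   -0.0006,   -0.0006,   -0.1729],
       [   0.0004,   -0.2408,    0.9706, -179.3856],
       [   0.    ,    0.    ,    0.    ,    1.    ]])}
```

View pics/scene0.png

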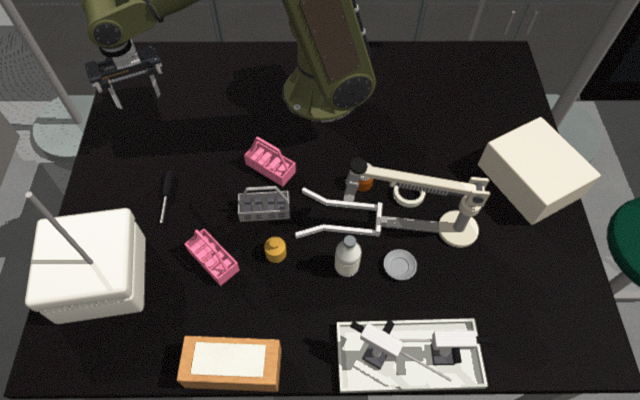

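View pics/side0.png

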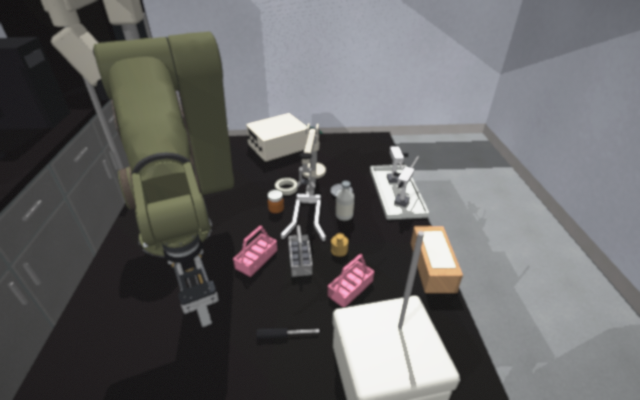

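The scene picture shows the grey basket at about (263,205), the rails opening toward it (flare tips (305,191) and (298,235)), the stop at about (379,217), the pad at (358,165), the post at (459,228), and pink decoys at (270,160) and (212,257). In the side view the basket is at (300,256) and the rails lie behind it. Next I'll enlarge this area.

Run:
```python
import cv2
a=cv2.imread("pics/scene0.png")[140:255,230:495];cv2.imwrite("pics/c1.png",cv2.resize(a,None,fx=3,fy=3,interpolation=cv2.INTER_CUBIC))
a=cv2.imread("pics/side0.png")[120:290,220:380];cv2.imwrite("pics/c2.png",cv2.resize(a,None,fx=3.5,fy=3.5,interpolation=cv2.INTER_CUBIC))
```

```text
(no output)
```

View pics/c1.png

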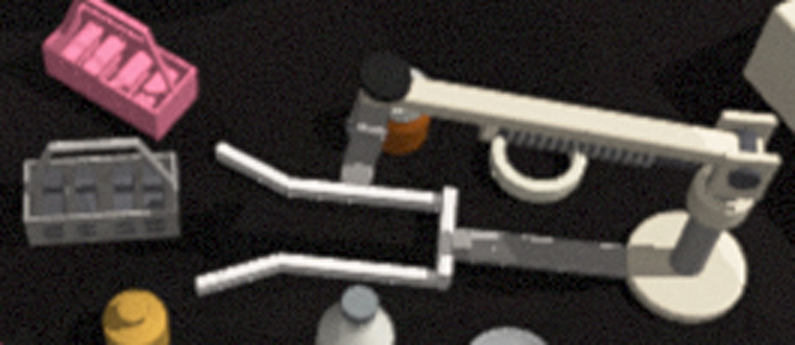

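View pics/c2.png

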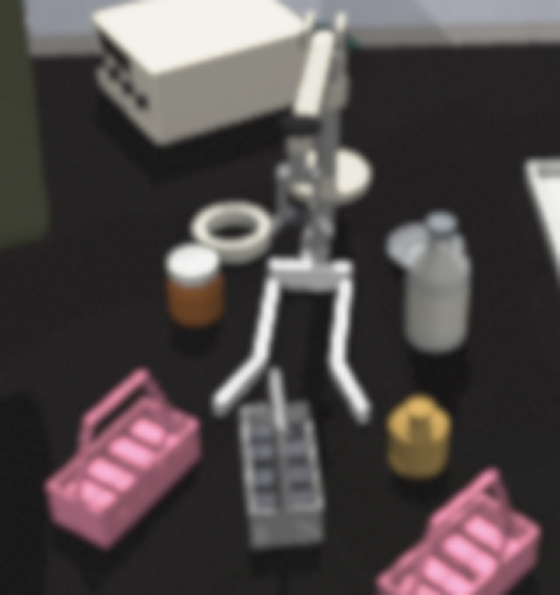

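The crop shows the rail kinks at (290,187) and (283,262), the rail ends by the stop at (437,198) and (440,275), the pad at (386,74), and the bar from (52,145) to (137,143). I'll cast these onto their known heights.

```bash
cat > h.py <<'E'
from cell import manip
import cv2,numpy as np
np.set_printoptions(precision=2,suppress=True)
from scipy.spatial.transform import Rotation as Ro
def cam(n,st=None):
    i=manip.camera_info(n);K=i["camera_matrix"]
    if n!="wrist":
        R=i["R"];return K,R.T,-R.T@i["t"]
    T=i["tool_from_camera"];A=Ro.from_euler("xyz",st["eef_rot"]).as_matrix()
    return K,A@T[:3,:3],A@T[:3,3]+st["eef_pos"]
def ray(c,u,v,z):
    K,A,o=c;d=A@np.linalg.solve(K,[u,v,1.]);return o+d*(z-o[2])/d[2]
def proj(c,X):
    K,A,o=c;p=K@(A.T@(np.asarray(X)-o));return p[:2]/p[2]
E
python3 - <<'E'
from h import *
c=cam("scene")
P=lambda x,y,z:ray(c,230+(x-1)/3,140+(y-1)/3,z)
k1,e1,k2,e2=P(290,187,18),P(437,198,18),P(283,262,18),P(440,275,18)
for n,p in dict(k1=k1,e1=e1,k2=k2,e2=e2,t1=P(220,148,18),t2=P(200,285,18),pad=P(386,74,264),b1=P(52,145,115),b2=P(137,143,115),c1=P(27,155,45),c2=P(178,152,45),c3=P(180,188,45),c4=P(25,197,45),f1=P(30,244,0),f2=P(181,238,0),stop1=P(449,187,30),stop2=P(444,287,30),post=P(686,272,0)).items(): print(n,p)
for a,b in((k1,e1),(k2,e2)): d=b-a;print(np.degrees(np.arctan2(d[1],d[0])),np.linalg.norm(d))
print(np.linalg.norm(k1-k2),np.linalg.norm(e1-e2))
E
```

```text
k1 [441.79   9.91  18.  ]
e1 [454.78 147.96  18.  ]
k2 [522.08   1.94  18.  ]
e2 [536.52 144.88  18.  ]
t1 [397.6  -56.39  18.  ]
t2 [545.23 -73.76  18.  ]
pad [487.26  79.61 264.  ]
b1 [ 455.91 -202.48  115.  ]
b2 [ 454.28 -127.59  115.  ]
c1 [ 421.61 -236.     45.  ]
c2 [419.17 -95.07  45.  ]
c3 [458.58 -92.44  45.  ]
c4 [ 467.32 -234.49   45.  ]
f1 [ 491.62 -233.87    0.  ]
f2 [486.15 -92.84   0.  ]
stop1 [450.03 158.28  30.  ]
stop2 [555.04 145.87  30.  ]
post [525.47 376.09   0.  ]
84.620753445574 138.6557531748149
84.2321368443383 143.66636193606425
80.68666346130064 81.78956187201129
```

```bash
python3 -m inch '[{"dx":0.115,"dy":0.155,"wz":34,"gripper":0.45},{"dx":0.115,"dy":0.155,"wz":34,"gripper":0.45},{"dx":0.115,"dy":0.155,"wz":34,"gripper":0.45},{"dx":0.115,"dy":0.155,"wz":34,"gripper":0.45},{"dx":0.115,"dy":0.155,"wz":34,"gripper":0.45}]'
python3 -m inch '[{"dx":0.115,"dy":0.10,"wz":33,"gripper":0.45},{"dx":0.115,"dy":0.10,"wz":33,"gripper":0.45},{"dx":0.115,"dy":0.10,"wz":33,"gripper":0.45},{"dx":0.115,"dy":0.10,"wz":33,"gripper":0.45},{"dx":0.115,"dy":0.10,"wz":33,"gripper":0.45}]'
python3 -m inch '[{"wx":30,"dz":0.03,"gripper":0.45},{"wx":30,"dz":0.03,"gripper":0.45},{"wx":30,"dz":0.03,"gripper":0.45},{"wx":30,"dz":0.03,"gripper":0.45},{"wx":30,"dz":0.03,"gripper":0.45}]'
python3 - <<'E'
from h import *
s=manip.read_state();print(s["clock"],s["joints"],s["eef_pos"],s["eef_rot"],s["finger_gap"])
cv2.imwrite("pics/w1.png",manip.camera("wrist"))
c=cam("wrist",s)
print(proj(c,[456,-202,115]),proj(c,[454,-128,115]),proj(c,[441.8,10,18]),proj(c,[522,2,18]))
E
```

```text
0.15 [-1.22  0.3   1.52  0.    1.32 -0.07] [ 225.12 -501.62  205.05] [-3.14 -0.    0.42] 94.07942072190271
[  67.12 -248.82] [ -41.76 -305.23] [ -65.32 -218.87] [ -47.02 -320.27]validation failed for argument at $[0]...
validation failed for argument at $[0]...
validation failed for argument at $[0]...
```

View pics/w1.png

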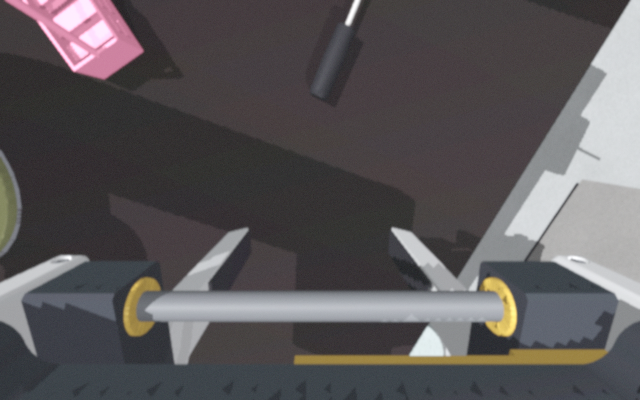

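The calls were refused and the arm didn't move. The wrist view only shows the driver at (340,50) and a pink basket at (80,30). My guess is that every row needs all seven keys, so I'll try that.

```bash
python3 -m inch '[{"gripper":0.45,"dx":0.115,"dy":0.155,"dz":0,"wx":0,"wy":0,"wz":34},{"gripper":0.45,"dx":0.115,"dy":0.155,"dz":0,"wx":0,"wy":0,"wz":34},{"gripper":0.45,"dx":0.115,"dy":0.155,"dz":0,"wx":0,"wy":0,"wz":34},{"gripper":0.45,"dx":0.115,"dy":0.155,"dz":0,"wx":0,"wy":0,"wz":34},{"gripper":0.45,"dx":0.115,"dy":0.155,"dz":0,"wx":0,"wy":0,"wz":34}]'
```

```text
clock: 0.62
eef_pos: [341.5, -344.1, 205.5]
eef_rot: [3.142, -0.0, 1.023]
wrist_force: [0.3, 0.2, -0.6]
finger_gap: 64.4
finger_force: 0.0
```

```bash
python3 -m inch '[{"gripper":0.45,"dx":0.115,"dy":0.1,"dz":0,"wx":0,"wy":0,"wz":33},{"gripper":0.45,"dx":0.115,"dy":0.1,"dz":0,"wx":0,"wy":0,"wz":33},{"gripper":0.45,"dx":0.115,"dy":0.1,"dz":0,"wx":0,"wy":0,"wz":33},{"gripper":0.45,"dx":0.115,"dy":0.1,"dz":0,"wx":0,"wy":0,"wz":33},{"gripper":0.45,"dx":0.115,"dy":0.1,"dz":0,"wx":0,"wy":0,"wz":33}]'
python3 -m inch '[{"gripper":0.45,"dx":0,"dy":0,"dz":0.03,"wx":30,"wy":0,"wz":0},{"gripper":0.45,"dx":0,"dy":0,"dz":0.03,"wx":30,"wy":0,"wz":0},{"gripper":0.45,"dx":0,"dy":0,"dz":0.03,"wx":30,"wy":0,"wz":0},{"gripper":0.45,"dx":0,"dy":0,"dz":0.03,"wx":30,"wy":0,"wz":0},{"gripper":0.45,"dx":0,"dy":0,"dz":0.03,"wx":30,"wy":0,"wz":0}]'
python3 - <<'E'
from h import *
s=manip.read_state();print(s["clock"],s["joints"],s["eef_pos"],s["eef_rot"],s["finger_gap"])
cv2.imwrite("pics/w2.png",manip.camera("wrist"))
c=cam("wrist",s)
print(proj(c,[456,-202,115]),proj(c,[454,-128,115]),proj(c,[441.8,10,18]),proj(c,[522,2,18]),proj(c,[455,148,18]),proj(c,[536.5,145,18]))
E
```

```text
clock: 1.03
eef_pos: [457.9, -243.6, 205.2]
eef_rot: [3.141, -0.001, 1.602]
wrist_force: [-0.5, -1.1, 0.8]
finger_gap: 42.5
finger_force: 0.0
clock: 1.45
eef_pos: [454.5, -248.1, 233.9]
eef_rot: [3.132, -0.532, 1.591]
wrist_force: [0.3, 0.3, -1.3]
finger_gap: 42.2
finger_force: 0.0
1.45 [-0.76  0.41  1.39  0.38  1.71 -0.8 ] [ 454.5  -248.08  233.94] [ 3.13 -0.53  1.59] 42.158268922403906
[321.12 217.61] [320.25 158.3 ] [313.52 109.26] [361.23 114.19] [322.3   44.35] [366.96  46.46]
```

View pics/w2.png

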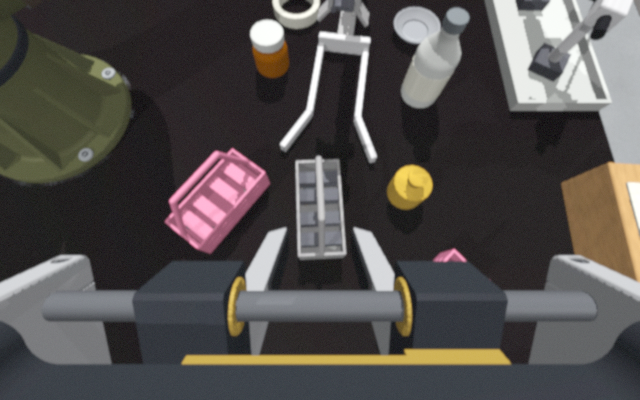

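The wrist view shows the bar from (321,222) to (319,158), as predicted. The rails have kinks at about (310,110) and (359,118), with the stop at row 43. I'll measure the rail edges row by row.

Run:
```python
from h import *
s=manip.read_state();c=cam("wrist",s);g=cv2.imread("pics/w2.png").min(2)
L=[];Rr=[]
for v in range(58,108,4):
    r=g[v]>110; xs=np.where(r[300:335])[0]+300; ys=np.where(r[345:372])[0]+345
    if len(xs) and len(ys):
        a,b=ray(c,xs.max()+.5,v,18),ray(c,ys.min()-.5,v,18);L.append(a);Rr.append(b);print(v,xs.min(),xs.max(),ys.min(),ys.max(),a[:2],b[:2])
for A in(L,Rr):
    A=np.array(A);p=np.polyfit(A[:,1],A[:,0],1);print("x=",p,90-np.degrees(np.arctan(p[0])))
for v in range(30,56): print(v,g[v,335:350].mean().round(),end=" ")
# scene view: inner edges
c=cam("scene");g=cv2.imread("pics/scene0.png").min(2)
print()
L=[];Rr=[]
for u in range(330,372,3):
    col=g[:,u]; a=np.where(col[195:212]>110)[0]+195; b=np.where(col[222:240]>110)[0]+222
    if len(a) and len(b):
        L.append(ray(c,u,a.max()+.5,18));Rr.append(ray(c,u,b.min()-.5,18))
for A in(L,Rr):
    A=np.array(A);p=np.polyfit(A[:,1],A[:,0],1);print("x=",p,90-np.degrees(np.arctan(p[0])))
```

```text
58 315 322 361 368 [455.63 114.86] [523.61 116.3 ]
62 314 321 360 367 [453.95 106.06] [521.59 107.48]
66 314 320 360 367 [452.29  97.34] [521.36  98.78]
70 313 320 359 366 [452.4   88.75] [519.37  90.13]
74 312 319 359 366 [450.76  80.2 ] [519.16  81.61]
78 311 318 358 365 [449.14  71.74] [517.2   73.13]
82 311 318 358 365 [449.27  63.39] [517.    64.76]
86 310 317 357 364 [447.67  55.09] [515.07  56.45]
90 309 316 357 364 [446.09  46.87] [514.89  48.24]
94 308 316 356 363 [446.23  38.76] [512.98  40.09]
98 308 315 356 363 [444.66  30.7 ] [512.81  32.04]
102 307 314 355 362 [443.12  22.71] [510.94  24.03]
106 306 313 355 362 [441.58  14.79] [510.77  16.14]
x= [  0.13 440.32] 82.55557158496879
x= [  0.13 508.31] 82.70478474825181
30 153.0 31 158.0 32 171.0 33 191.0 34 213.0 35 230.0 36 234.0 37 231.0 38 220.0 39 201.0 40 177.0 41 161.0 42 155.0 43 154.0 44 154.0 45 155.0 46 155.0 47 154.0 48 155.0 49 154.0 50 151.0 51 142.0 52 117.0 53 79.0 54 43.0 55 28.0 
x= [  0.12 446.2 ] 83.1802135345038
x= [  0.12 512.23] 82.89116066499896
```

```bash
python3 -m inch '[{"gripper":0.45,"dx":0.001,"dy":0.02,"dz":-0.04,"wx":0,"wy":0,"wz":0},{"gripper":0.45,"dx":0.001,"dy":0.04,"dz":-0.08,"wx":0,"wy":0,"wz":0},{"gripper":0.45,"dx":0.001,"dy":0.055,"dz":-0.11,"wx":0,"wy":0,"wz":0},{"gripper":0.45,"dx":0.001,"dy":0.0645,"dz":-0.136,"wx":0,"wy":0,"wz":0},{"gripper":0.45,"dx":0.001,"dy":0.0645,"dz":-0.136,"wx":0,"wy":0,"wz":0}]'
python3 -m inch '[{"gripper":0,"dx":0,"dy":0,"dz":0,"wx":0,"wy":0,"wz":0},{"gripper":0,"dx":0,"dy":0,"dz":0,"wx":0,"wy":0,"wz":0},{"gripper":0,"dx":0,"dy":0,"dz":0,"wx":0,"wy":0,"wz":0},{"gripper":0,"dx":0,"dy":0,"dz":0,"wx":0,"wy":0,"wz":0},{"gripper":0,"dx":0,"dy":0,"dz":0,"wx":0,"wy":0,"wz":0}]' 15
```

```text
clock: 1.92
eef_pos: [454.3, -179.1, 95.7]
eef_rot: [3.137, -0.525, 1.594]
wrist_force: [-0.5, 0.1, -0.8]
finger_gap: 42.4
finger_force: 0.0
clock: 2.33
eef_pos: [456.5, -183.0, 100.4]
eef_rot: [3.128, -0.522, 1.595]
wrist_force: [-0.0, -0.4, 0.1]
finger_gap: 12.2
finger_force: 0.0
```

```bash
python3 -m inch '[{"gripper":0,"dx":0,"dy":0,"dz":0,"wx":0,"wy":0,"wz":0},{"gripper":0,"dx":0,"dy":0.0,"dz":0,"wx":0,"wy":0,"wz":0},{"gripper":0,"dx":0.001,"dy":0.015,"dz":0,"wx":0,"wy":0,"wz":-3},{"gripper":0,"dx":0.002,"dy":0.03,"dz":0,"wx":0,"wy":0,"wz":-6},{"gripper":0,"dx":0.003,"dy":0.045,"dz":0,"wx":0,"wy":0,"wz":-8.7}]' 15
python3 - <<'E'
from h import *
s=manip.read_state();print(s["clock"],s["joints"],s["eef_pos"],s["eef_rot"],s["finger_gap"],s["wrist_force"])
cv2.imwrite("pics/w3.png",manip.camera("wrist"))
E
```

```text
clock: 2.75
eef_pos: [459.4, -137.4, 99.7]
eef_rot: [3.129, -0.523, 1.439]
wrist_force: [-0.3, -3.0, 2.5]
finger_gap: 7.1
finger_force: 15.0
2.75 [-0.62  0.39  1.76  0.48  1.28 -0.7 ] [ 459.37 -137.44   99.7 ] [ 3.13 -0.52  1.44] 7.148242277008076 [-0.25 -3.01  2.45]
```

View pics/w3.png

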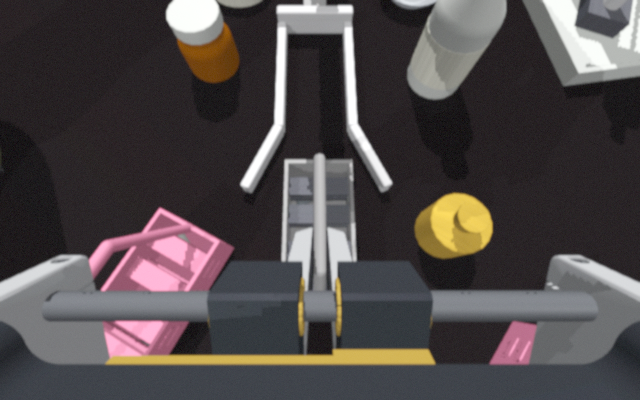

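The basket is gripped and sits nearly in line, with its far edge centred at (320,162). The rail inner faces are at about 285 and 346 at the kink, so their centre is slightly to the left. I'll measure the offset.

Run:
```python
from h import *
s=manip.read_state();c=cam("wrist",s);g=cv2.imread("pics/w3.png").min(2)
M=[]
for v in range(40,124,6):
    r=g[v]>110; xs=np.where(r[270:300])[0]+270; ys=np.where(r[335:362])[0]+335
    a,b=ray(c,xs.max()+.5,v,14),ray(c,ys.min()-.5,v,14);M.append((a+b)/2)
    if v%12==4: print(v,xs.max(),ys.min(),a[:2],b[:2])
M=np.array(M);p=np.polyfit(M[:,1],M[:,0],1);print(p,90-np.degrees(np.arctan(p[0])),np.polyval(p,79))
r=g[32]; print(ray(c,314,31.5,0), ray(c,315,11,30))
for v in range(0,40,2): print(v,g[v,300:330].mean().round(),end=" ")
for v in (170,210,240): print(v,np.where(np.diff((g[v,270:370]>90).astype(int)))[0]+270)
A=Ro.from_euler("xyz",s["eef_rot"]).as_matrix();print(A, s["eef_pos"]-19*A[:,2])
```

```text
40 286 343 [455.66 130.14] [524.31 121.13]
52 286 344 [453.69 111.92] [522.53 102.84]
64 286 344 [451.77  94.23] [519.61  85.24]
76 285 345 [448.74  77.2 ] [517.95  67.98]
88 285 345 [446.94  60.49] [515.17  51.37]
100 285 346 [445.2   44.25] [513.62  35.06]
112 284 346 [442.38  28.61] [510.98  19.36]
[  0.13 473.86] 82.61557029304032 484.097842992275
[493.09 154.31   0.  ] [494.32 152.31  30.  ]
0 136.0 2 137.0 4 159.0 6 211.0 8 223.0 10 222.0 12 207.0 14 169.0 16 156.0 18 156.0 20 155.0 22 156.0 24 156.0 26 156.0 28 156.0 30 154.0 32 136.0 34 63.0 36 23.0 38 23.0 170 [283 352 368]
210 [281 326 348 353]
240 [280 355]
[[ 0.12  0.99  0.08]
 [ 0.86 -0.14  0.49]
 [ 0.5   0.01 -0.87]] [ 457.58 -144.53  116.15]
```

```bash
python3 -m inch '[{"gripper":0,"dx":0,"dy":0.015,"dz":0,"wx":0,"wy":0,"wz":0},{"gripper":0,"dx":0.002,"dy":0.03,"dz":0,"wx":0,"wy":0,"wz":0},{"gripper":0,"dx":0.004,"dy":0.045,"dz":0,"wx":0,"wy":0,"wz":0},{"gripper":0,"dx":0.006,"dy":0.06,"dz":0,"wx":0,"wy":0,"wz":0},{"gripper":0,"dx":0.008,"dy":0.075,"dz":0,"wx":0,"wy":0,"wz":0}]' 15
python3 -m inch '[{"gripper":0,"dx":0.0015,"dy":0.012,"dz":0,"wx":0,"wy":0,"wz":0},{"gripper":0,"dx":0.003,"dy":0.024,"dz":0,"wx":0,"wy":0,"wz":0},{"gripper":0,"dx":0.0045,"dy":0.036,"dz":0,"wx":0,"wy":0,"wz":0},{"gripper":0,"dx":0.006,"dy":0.046,"dz":0,"wx":0,"wy":0,"wz":0},{"gripper":0,"dx":0.006,"dy":0.046,"dz":0,"wx":0,"wy":0,"wz":0}]' 15
```

```text
clock: 3.22
eef_pos: [467.4, -62.1, 99.6]
eef_rot: [3.129, -0.523, 1.444]
wrist_force: [-0.5, -2.3, 1.0]
finger_gap: 7.0
finger_force: 15.0
clock: 3.63
eef_pos: [473.3, -14.6, 99.7]
eef_rot: [3.13, -0.524, 1.444]
wrist_force: [1.1, 2.9, 6.2]
finger_gap: 7.1
finger_force: 15.0
```

```bash
python3 -m inch '[{"gripper":0,"dx":0.001,"dy":0.01,"dz":0,"wx":0,"wy":0,"wz":0},{"gripper":0,"dx":0.002,"dy":0.02,"dz":0,"wx":0,"wy":0,"wz":0},{"gripper":0,"dx":0.004,"dy":0.03,"dz":0,"wx":0,"wy":0,"wz":0},{"gripper":0,"dx":0.004,"dy":0.03,"dz":0,"wx":0,"wy":0,"wz":0},{"gripper":0,"dx":0.004,"dy":0.03,"dz":0,"wx":0,"wy":0,"wz":0}]' 15
python3 - <<'E'
from h import *
s=manip.read_state();print(s["clock"],s["joints"],s["eef_pos"],s["eef_rot"],s["wrist_force"],s["moment"])
a=manip.camera("wrist");b=manip.camera("scene")
cv2.imwrite("pics/w4.png",a);cv2.imwrite("pics/s4.png",b)
cv2.imwrite("pics/v4.png",np.vstack([cv2.resize(a[:260],(640,260)),cv2.resize(b[120:260,220:500],(640,320),interpolation=cv2.INTER_CUBIC)]))
E
```

```text
clock: 4.05
eef_pos: [477.2, 14.7, 99.7]
eef_rot: [3.13, -0.525, 1.443]
wrist_force: [1.2, 3.8, 5.9]
finger_gap: 7.6
finger_force: 15.0
4.05 [-0.33  0.31  1.88  0.58  1.13 -0.5 ] [477.22  14.67  99.66] [ 3.13 -0.52  1.44] [1.19 3.78 5.87] [ 0.98 -0.23 -0.07]
```

View pics/v4.png

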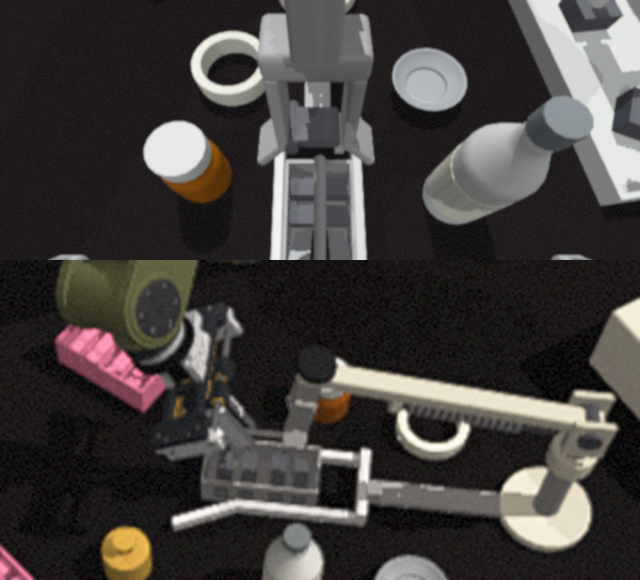

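The basket sits between the rails with its far end short of the stop, and nothing has been touched. I'll release it, back off and lower the fingers behind it to push low.

```bash
python3 -m inch '[{"gripper":0.3,"dx":0,"dy":0,"dz":0,"wx":0,"wy":0,"wz":0},{"gripper":0.3,"dx":0,"dy":0,"dz":0,"wx":0,"wy":0,"wz":0},{"gripper":0.3,"dx":0,"dy":0,"dz":0,"wx":0,"wy":0,"wz":0},{"gripper":0.3,"dx":0,"dy":0,"dz":0,"wx":0,"wy":0,"wz":0},{"gripper":0.3,"dx":0,"dy":0,"dz":0,"wx":0,"wy":0,"wz":0}]'
python3 -m inch '[{"gripper":0.3,"dx":-0.003,"dy":-0.02,"dz":0,"wx":0,"wy":0,"wz":0},{"gripper":0.3,"dx":-0.006,"dy":-0.05,"dz":0,"wx":0,"wy":0,"wz":0},{"gripper":0.3,"dx":-0.010,"dy":-0.08,"dz":0,"wx":0,"wy":0,"wz":0},{"gripper":0.3,"dx":-0.010,"dy":-0.08,"dz":0,"wx":0,"wy":0,"wz":0},{"gripper":0.3,"dx":-0.010,"dy":-0.08,"dz":0,"wx":0,"wy":0,"wz":0}]'
python3 -m inch '[{"gripper":0.3,"dx":0,"dy":0,"dz":-0.03,"wx":0,"wy":0,"wz":0},{"gripper":0.3,"dx":0,"dy":0,"dz":-0.06,"wx":0,"wy":0,"wz":0},{"gripper":0.3,"dx":0,"dy":0,"dz":-0.08,"wx":0,"wy":0,"wz":0},{"gripper":0.3,"dx":0,"dy":0,"dz":-0.086,"wx":0,"wy":0,"wz":0},{"gripper":0.3,"dx":0,"dy":0,"dz":-0.086,"wx":0,"wy":0,"wz":0}]'
```

```text
clock: 4.57
eef_pos: [477.1, 13.6, 99.3]
eef_rot: [3.13, -0.523, 1.442]
wrist_force: [1.0, 0.2, -0.1]
finger_gap: 28.0
finger_force: 0.0
clock: 4.98
eef_pos: [467.1, -67.3, 99.3]
eef_rot: [3.13, -0.524, 1.44]
wrist_force: [0.5, -0.2, 0.5]
finger_gap: 27.7
finger_force: 0.0
clock: 5.4
eef_pos: [466.6, -65.3, 12.5]
eef_rot: [3.133, -0.525, 1.442]
wrist_force: [0.6, -1.1, -0.0]
finger_gap: 28.7
finger_force: 0.0
```

```bash
python3 -m inch '[{"gripper":0.3,"dx":0.0015,"dy":0.011,"dz":0,"wx":0,"wy":0,"wz":0},{"gripper":0.3,"dx":0.003,"dy":0.022,"dz":0,"wx":0,"wy":0,"wz":0},{"gripper":0.3,"dx":0.0045,"dy":0.033,"dz":0,"wx":0,"wy":0,"wz":0},{"gripper":0.3,"dx":0.006,"dy":0.044,"dz":0,"wx":0,"wy":0,"wz":0},{"gripper":0.3,"dx":0.007,"dy":0.055,"dz":0,"wx":0,"wy":0,"wz":0}]'
python3 -m inch '[{"gripper":0.3,"dx":0,"dy":0.002,"dz":0,"wx":0,"wy":0,"wz":0},{"gripper":0.3,"dx":0.0005,"dy":0.004,"dz":0,"wx":0,"wy":0,"wz":0},{"gripper":0.3,"dx":0.0005,"dy":0.006,"dz":0,"wx":0,"wy":0,"wz":0},{"gripper":0.3,"dx":0.001,"dy":0.008,"dz":0,"wx":0,"wy":0,"wz":0},{"gripper":0.3,"dx":0.001,"dy":0.008,"dz":0,"wx":0,"wy":0,"wz":0}]'
```

```text
clock: 5.82
eef_pos: [474.8, -10.1, 14.2]
eef_rot: [3.128, -0.523, 1.444]
wrist_force: [0.5, -3.2, 2.0]
finger_gap: 28.0
finger_force: 1.8
clock: 6.23
eef_pos: [475.2, -3.3, 13.5]
eef_rot: [3.13, -0.524, 1.442]
wrist_force: [-0.3, -1.2, 1.8]
finger_gap: 28.1
finger_force: 0.9
```

```bash
python3 -m inch '[{"gripper":0.3,"dx":0,"dy":0.001,"dz":0,"wx":0,"wy":0,"wz":0},{"gripper":0.3,"dx":0.0005,"dy":0.002,"dz":0,"wx":0,"wy":0,"wz":0},{"gripper":0.3,"dx":0.0005,"dy":0.003,"dz":0,"wx":0,"wy":0,"wz":0},{"gripper":0.3,"dx":0.0005,"dy":0.004,"dz":0,"wx":0,"wy":0,"wz":0},{"gripper":0.3,"dx":0.0005,"dy":0.004,"dz":0,"wx":0,"wy":0,"wz":0}]'
python3 -m inch '[{"gripper":0.3,"dx":0,"dy":0.001,"dz":0,"wx":0,"wy":0,"wz":0},{"gripper":0.3,"dx":0,"dy":0.002,"dz":0,"wx":0,"wy":0,"wz":0},{"gripper":0.3,"dx":0,"dy":0.003,"dz":0,"wx":0,"wy":0,"wz":0},{"gripper":0.3,"dx":0,"dy":0.003,"dz":0,"wx":0,"wy":0,"wz":0},{"gripper":0.3,"dx":0,"dy":0.003,"dz":0,"wx":0,"wy":0,"wz":0}]'
```

```text
clock: 6.65
eef_pos: [475.7, 0.8, 13.4]
eef_rot: [3.13, -0.523, 1.442]
wrist_force: [0.1, -3.6, 1.7]
finger_gap: 28.1
finger_force: 1.5
clock: 7.07
eef_pos: [476.5, 1.8, 13.6]
eef_rot: [3.126, -0.52, 1.443]
wrist_force: [-2.1, -19.0, 4.4]
finger_gap: 27.7
finger_force: 9.7
```

```bash
python3 -m inch '[{"gripper":0.3,"dx":-0.003,"dy":-0.02,"dz":0,"wx":0,"wy":0,"wz":0},{"gripper":0.3,"dx":-0.008,"dy":-0.06,"dz":0,"wx":0,"wy":0,"wz":0},{"gripper":0.3,"dx":-0.012,"dy":-0.09,"dz":0.02,"wx":0,"wy":0,"wz":0},{"gripper":0.3,"dx":-0.012,"dy":-0.09,"dz":0.06,"wx":0,"wy":0,"wz":0},{"gripper":0.3,"dx":-0.012,"dy":-0.09,"dz":0.1,"wx":0,"wy":0,"wz":0}]'
python3 -m inch '[{"gripper":0,"dx":0,"dy":0,"dz":0.04,"wx":0,"wy":0,"wz":0},{"gripper":0,"dx":0,"dy":0,"dz":0.08,"wx":0,"wy":0,"wz":0},{"gripper":0,"dx":0,"dy":0,"dz":0.12,"wx":0,"wy":0,"wz":0},{"gripper":0,"dx":0,"dy":0,"dz":0.16,"wx":0,"wy":0,"wz":0},{"gripper":0,"dx":0,"dy":0,"dz":0.19,"wx":0,"wy":0,"wz":0}]'
python3 - <<'E'
from h import *
s=manip.read_state();print(s["clock"],s["joints"],s["eef_pos"],s["eef_rot"],s["wrist_force"],s["moment"])
a=manip.camera("wrist");b=manip.camera("scene")
cv2.imwrite("pics/w5.png",a);cv2.imwrite("pics/s5.png",b)
cv2.imwrite("pics/v5.png",np.vstack([cv2.resize(a[:260],(640,260)),cv2.resize(b[120:260,220:500],(640,320),interpolation=cv2.INTER_CUBIC)]))
c=cam("wrist",s);m=cv2.inRange(cv2.cvtColor(a,cv2.COLOR_BGR2GRAY),0,45);m[230:]=0
print(proj(c,[486,82,264]))
E
```

```text
clock: 7.48
eef_pos: [462.6, -87.1, 113.8]
eef_rot: [3.134, -0.525, 1.438]
wrist_force: [0.2, -0.2, 0.4]
finger_gap: 28.7
finger_force: 0.0
clock: 7.9
eef_pos: [463.4, -85.9, 306.7]
eef_rot: [3.128, -0.523, 1.444]
wrist_force: [0.9, -0.6, -0.0]
finger_gap: 0.6
finger_force: 0.0
7.9 [-0.53  0.13  1.58  0.48  1.64 -0.42] [463.45 -85.94 306.65] [ 3.13 -0.52  1.44] [ 0.93 -0.55 -0.02] [-0.26 -0.03  0.02]
[319.46  77.87]
```

View pics/v5.png

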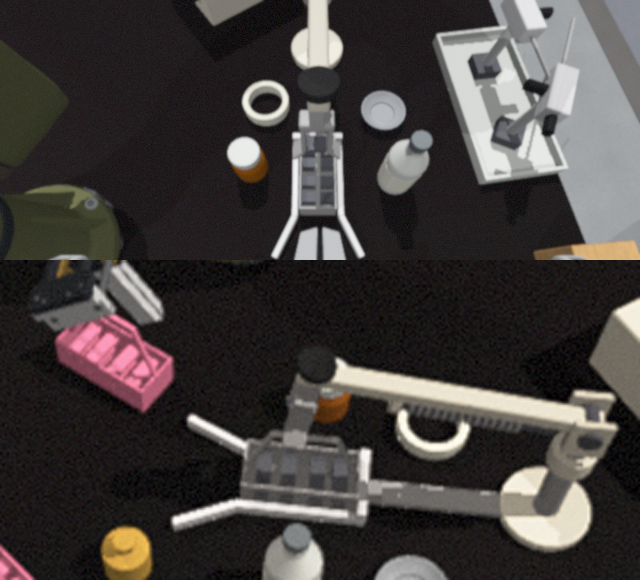

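The basket is home against the stop, and the pad is at (319,80) in the wrist view against the predicted (319,78). Next I'll straighten the tool, move over the pad and press.

```bash
python3 -m inch '[{"gripper":0,"dx":0.004,"dy":0.03,"dz":0.02,"wx":-6,"wy":0.7,"wz":0},{"gripper":0,"dx":0.009,"dy":0.065,"dz":0.02,"wx":-12,"wy":1.5,"wz":0},{"gripper":0,"dx":0.014,"dy":0.1,"dz":0.02,"wx":-18,"wy":2.2,"wz":0},{"gripper":0,"dx":0.018,"dy":0.135,"dz":0.02,"wx":-24,"wy":3,"wz":0},{"gripper":0,"dx":0.023,"dy":0.167,"dz":0.02,"wx":-30,"wy":3.7,"wz":0}]'
python3 -m inch '[{"gripper":0,"dx":0,"dy":0,"dz":-0.01,"wx":0,"wy":0,"wz":0},{"gripper":0,"dx":0,"dy":0,"dz":-0.025,"wx":0,"wy":0,"wz":0},{"gripper":0,"dx":0,"dy":0,"dz":-0.04,"wx":0,"wy":0,"wz":0},{"gripper":0,"dx":0,"dy":0,"dz":-0.05,"wx":0,"wy":0,"wz":0},{"gripper":0,"dx":0,"dy":0,"dz":-0.055,"wx":0,"wy":0,"wz":0}]'
```

```text
clock: 8.42
eef_pos: [486.1, 80.9, 323.4]
eef_rot: [3.125, 0.004, 1.443]
wrist_force: [2.1, -1.8, 0.2]
finger_gap: 0.5
finger_force: 0.0
clock: 8.83
eef_pos: [485.8, 79.4, 266.2]
eef_rot: [3.131, 0.0, 1.444]
wrist_force: [-0.6, -0.9, -0.4]
finger_gap: -0.0
finger_force: 0.0
```

Press slowly, following the arc slightly toward −y.

```bash
python3 -m inch '[{"gripper":0,"dx":0,"dy":0,"dz":-0.005,"wx":0,"wy":0,"wz":0},{"gripper":0,"dx":0,"dy":0,"dz":-0.01,"wx":0,"wy":0,"wz":0},{"gripper":0,"dx":0,"dy":-0.001,"dz":-0.015,"wx":0,"wy":0,"wz":0},{"gripper":0,"dx":0,"dy":-0.001,"dz":-0.02,"wx":0,"wy":0,"wz":0},{"gripper":0,"dx":0,"dy":-0.001,"dz":-0.025,"wx":0,"wy":0,"wz":0}]'
python3 -m inch '[{"gripper":0,"dx":0,"dy":0,"dz":-0.005,"wx":0,"wy":0,"wz":0},{"gripper":0,"dx":0,"dy":0,"dz":-0.01,"wx":0,"wy":0,"wz":0},{"gripper":0,"dx":0,"dy":-0.001,"dz":-0.015,"wx":0,"wy":0,"wz":0},{"gripper":0,"dx":0,"dy":-0.001,"dz":-0.02,"wx":0,"wy":0,"wz":0},{"gripper":0,"dx":0,"dy":-0.001,"dz":-0.025,"wx":0,"wy":0,"wz":0}]'
python3 -m inch '[{"gripper":0,"dx":0,"dy":0,"dz":-0.003,"wx":0,"wy":0,"wz":0},{"gripper":0,"dx":0,"dy":0,"dz":-0.006,"wx":0,"wy":0,"wz":0},{"gripper":0,"dx":0,"dy":-0.001,"dz":-0.01,"wx":0,"wy":0,"wz":0},{"gripper":0,"dx":0,"dy":-0.001,"dz":-0.014,"wx":0,"wy":0,"wz":0},{"gripper":0,"dx":0,"dy":-0.001,"dz":-0.018,"wx":0,"wy":0,"wz":0}]'
python3 - <<'E'
from h import *
s=manip.read_state();print(s["eef_pos"],s["wrist_force"],s["moment"])
a=manip.camera("side");b=manip.camera("scene")
cv2.imwrite("pics/v6.png",np.hstack([cv2.resize(b[150:250,290:420],(520,400),interpolation=cv2.INTER_CUBIC),cv2.resize(a[150:290,270:360],(257,400),interpolation=cv2.INTER_CUBIC)]))
E
```

```text
clock: 9.25
eef_pos: [486.7, 78.0, 243.3]
eef_rot: [3.127, 0.0, 1.443]
wrist_force: [0.3, -1.8, 1.5]
finger_gap: 0.0
finger_force: 1.4
clock: 9.67
eef_pos: [486.6, 77.1, 218.7]
eef_rot: [3.127, 0.0, 1.443]
wrist_force: [-4.6, -5.6, 12.3]
finger_gap: 0.3
finger_force: 5.9
clock: 10.08
eef_pos: [486.6, 76.6, 200.5]
eef_rot: [3.127, -0.001, 1.443]
wrist_force: [-1.2, -0.7, 8.3]
finger_gap: 0.4
finger_force: 3.9
[486.59  76.57 200.54] [-1.2  -0.68  8.33] [-0.    0.26  0.02]
```

View pics/v6.png

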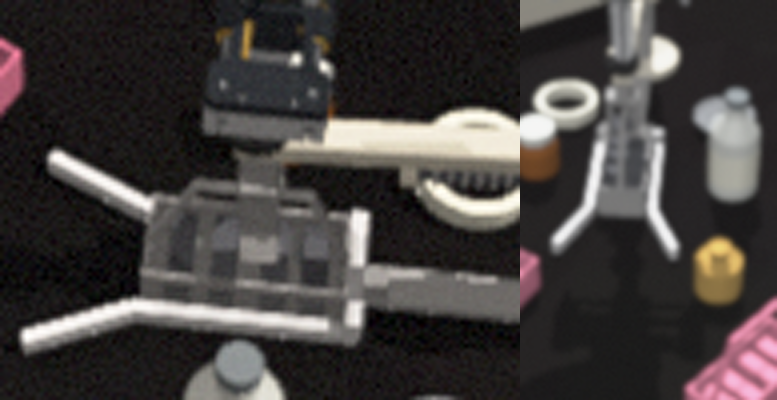

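The jaw has come down over the bar, and the force dropped from 12 to 8 N as the gate passed. I'll press a little deeper to make sure, until just before the roof touches.

```bash
python3 -m inch '[{"gripper":0,"dx":0,"dy":0,"dz":-0.003,"wx":0,"wy":0,"wz":0},{"gripper":0,"dx":0,"dy":0,"dz":-0.006,"wx":0,"wy":0,"wz":0},{"gripper":0,"dx":0,"dy":0,"dz":-0.009,"wx":0,"wy":0,"wz":0},{"gripper":0,"dx":0,"dy":0,"dz":-0.012,"wx":0,"wy":0,"wz":0},{"gripper":0,"dx":0,"dy":0,"dz":-0.012,"wx":0,"wy":0,"wz":0}]'
python3 -m inch '[{"gripper":0,"dx":0,"dy":0,"dz":0,"wx":0,"wy":0,"wz":0},{"gripper":0,"dx":0,"dy":0,"dz":0,"wx":0,"wy":0,"wz":0},{"gripper":0,"dx":0,"dy":0,"dz":0,"wx":0,"wy":0,"wz":0},{"gripper":0,"dx":0,"dy":0,"dz":0,"wx":0,"wy":0,"wz":0},{"gripper":0,"dx":0,"dy":0,"dz":0,"wx":0,"wy":0,"wz":0}]'
```

```text
clock: 10.6
eef_pos: [486.6, 76.8, 188.4]
eef_rot: [3.127, -0.001, 1.443]
wrist_force: [-1.3, 1.4, 9.7]
finger_gap: 0.8
finger_force: 4.5
clock: 11.02
eef_pos: [486.7, 76.8, 188.8]
eef_rot: [3.127, -0.001, 1.443]
wrist_force: [-2.1, 1.6, 9.2]
finger_gap: 0.3
finger_force: 4.4
```

```bash
python3 -m inch '[{"gripper":0,"dx":0,"dy":0,"dz":0.0025,"wx":0,"wy":0,"wz":0},{"gripper":0,"dx":0,"dy":0,"dz":0.005,"wx":0,"wy":0,"wz":0},{"gripper":0,"dx":0,"dy":0,"dz":0.0075,"wx":0,"wy":0,"wz":0},{"gripper":0,"dx":0,"dy":0.0005,"dz":0.01,"wx":0,"wy":0,"wz":0},{"gripper":0,"dx":0,"dy":0.0005,"dz":0.0125,"wx":0,"wy":0,"wz":0}]'
python3 -m inch '[{"gripper":0,"dx":0,"dy":0,"dz":0.002,"wx":0,"wy":0,"wz":0},{"gripper":0,"dx":0,"dy":0,"dz":0.004,"wx":0,"wy":0,"wz":0},{"gripper":0,"dx":0,"dy":0,"dz":0.006,"wx":0,"wy":0,"wz":0},{"gripper":0,"dx":0,"dy":0.0005,"dz":0.008,"wx":0,"wy":0,"wz":0},{"gripper":0,"dx":0,"dy":0.0005,"dz":0.01,"wx":0,"wy":0,"wz":0}]'
python3 -m inch '[{"gripper":0,"dx":0,"dy":0,"dz":0.001,"wx":0,"wy":0,"wz":0},{"gripper":0,"dx":0,"dy":0,"dz":0.002,"wx":0,"wy":0,"wz":0},{"gripper":0,"dx":0,"dy":0,"dz":0.003,"wx":0,"wy":0,"wz":0},{"gripper":0,"dx":0,"dy":0.0005,"dz":0.004,"wx":0,"wy":0,"wz":0},{"gripper":0,"dx":0,"dy":0.0005,"dz":0.005,"wx":0,"wy":0,"wz":0}]'
```

```text
clock: 11.43
eef_pos: [486.6, 76.7, 201.3]
eef_rot: [3.127, 0.0, 1.443]
wrist_force: [-1.5, -3.5, 7.6]
finger_gap: 0.4
finger_force: 3.8
clock: 11.85
eef_pos: [486.6, 77.0, 211.2]
eef_rot: [3.127, 0.0, 1.443]
wrist_force: [-0.7, -4.0, 7.9]
finger_gap: 0.3
finger_force: 3.3
clock: 12.27
eef_pos: [486.6, 77.7, 216.0]
eef_rot: [3.127, 0.0, 1.443]
wrist_force: [0.7, -3.2, 2.1]
finger_gap: 0.1
finger_force: 1.5
```

The force fell to 2 N where an empty arm would need about 5.5 N, so the gate is carrying the basket. I'll keep easing up.

```bash
python3 -m inch '[{"gripper":0,"dx":0,"dy":0,"dz":0.001,"wx":0,"wy":0,"wz":0},{"gripper":0,"dx":0,"dy":0,"dz":0.002,"wx":0,"wy":0,"wz":0},{"gripper":0,"dx":0,"dy":0,"dz":0.003,"wx":0,"wy":0,"wz":0},{"gripper":0,"dx":0,"dy":0.0005,"dz":0.004,"wx":0,"wy":0,"wz":0},{"gripper":0,"dx":0,"dy":0.0005,"dz":0.005,"wx":0,"wy":0,"wz":0}]'
python3 -m inch '[{"gripper":0,"dx":0,"dy":0,"dz":0.001,"wx":0,"wy":0,"wz":0},{"gripper":0,"dx":0,"dy":0,"dz":0.002,"wx":0,"wy":0,"wz":0},{"gripper":0,"dx":0,"dy":0,"dz":0.003,"wx":0,"wy":0,"wz":0},{"gripper":0,"dx":0,"dy":0.0005,"dz":0.004,"wx":0,"wy":0,"wz":0},{"gripper":0,"dx":0,"dy":0.0005,"dz":0.005,"wx":0,"wy":0,"wz":0}]'
python3 -m inch '[{"gripper":0,"dx":0,"dy":0,"dz":0.001,"wx":0,"wy":0,"wz":0},{"gripper":0,"dx":0,"dy":0,"dz":0.002,"wx":0,"wy":0,"wz":0},{"gripper":0,"dx":0,"dy":0,"dz":0.003,"wx":0,"wy":0,"wz":0},{"gripper":0,"dx":0,"dy":0.0005,"dz":0.004,"wx":0,"wy":0,"wz":0},{"gripper":0,"dx":0,"dy":0.0005,"dz":0.005,"wx":0,"wy":0,"wz":0}]'
python3 -m inch '[{"gripper":0,"dx":0,"dy":0,"dz":0.001,"wx":0,"wy":0,"wz":0},{"gripper":0,"dx":0,"dy":0,"dz":0.002,"wx":0,"wy":0,"wz":0},{"gripper":0,"dx":0,"dy":0,"dz":0.003,"wx":0,"wy":0,"wz":0},{"gripper":0,"dx":0,"dy":0.0005,"dz":0.004,"wx":0,"wy":0,"wz":0},{"gripper":0,"dx":0,"dy":0.0005,"dz":0.005,"wx":0,"wy":0,"wz":0}]'
```

```text
clock: 12.68
eef_pos: [486.4, 78.5, 220.9]
eef_rot: [3.128, -0.0, 1.443]
wrist_force: [1.1, -0.5, 2.9]
finger_gap: 0.4
finger_force: 1.1
clock: 13.1
eef_pos: [486.4, 78.9, 225.9]
eef_rot: [3.128, -0.0, 1.443]
wrist_force: [0.9, 0.2, 2.2]
finger_gap: 0.4
finger_force: 0.7
clock: 13.52
eef_pos: [486.4, 79.3, 230.9]
eef_rot: [3.128, 0.0, 1.443]
wrist_force: [-0.5, 0.5, 1.2]
finger_gap: 0.3
finger_force: 0.4
clock: 13.93
eef_pos: [486.4, 79.9, 235.9]
eef_rot: [3.128, -0.0, 1.443]
wrist_force: [0.8, 0.0, 0.8]
finger_gap: 0.7
finger_force: 0.1
```

```bash
python3 -m inch '[{"gripper":0,"dx":0,"dy":0,"dz":0.001,"wx":0,"wy":0,"wz":0},{"gripper":0,"dx":0,"dy":0,"dz":0.002,"wx":0,"wy":0,"wz":0},{"gripper":0,"dx":0,"dy":0,"dz":0.003,"wx":0,"wy":0,"wz":0},{"gripper":0,"dx":0,"dy":0,"dz":0.004,"wx":0,"wy":0,"wz":0},{"gripper":0,"dx":0,"dy":0,"dz":0.005,"wx":0,"wy":0,"wz":0}]'
python3 -m inch '[{"gripper":0,"dx":0,"dy":0,"dz":0.001,"wx":0,"wy":0,"wz":0},{"gripper":0,"dx":0,"dy":0,"dz":0.002,"wx":0,"wy":0,"wz":0},{"gripper":0,"dx":0,"dy":0,"dz":0.003,"wx":0,"wy":0,"wz":0},{"gripper":0,"dx":0,"dy":0,"dz":0.004,"wx":0,"wy":0,"wz":0},{"gripper":0,"dx":0,"dy":0,"dz":0.005,"wx":0,"wy":0,"wz":0}]'
python3 -m inch '[{"gripper":0,"dx":0,"dy":0,"dz":0.002,"wx":0,"wy":0,"wz":0},{"gripper":0,"dx":0,"dy":0,"dz":0.005,"wx":0,"wy":0,"wz":0},{"gripper":0,"dx":0,"dy":0,"dz":0.01,"wx":0,"wy":0,"wz":0},{"gripper":0,"dx":0,"dy":0,"dz":0.02,"wx":0,"wy":0,"wz":0},{"gripper":0,"dx":0,"dy":0,"dz":0.03,"wx":0,"wy":0,"wz":0}]'
python3 -m inch '[{"gripper":0,"dx":0,"dy":0,"dz":0.02,"wx":0,"wy":0,"wz":0},{"gripper":0,"dx":0,"dy":-0.02,"dz":0.04,"wx":0,"wy":0,"wz":0},{"gripper":0,"dx":0,"dy":-0.05,"dz":0.06,"wx":0,"wy":0,"wz":0},{"gripper":0,"dx":-0.01,"dy":-0.09,"dz":0.08,"wx":0,"wy":0,"wz":0},{"gripper":0,"dx":-0.01,"dy":-0.13,"dz":0.08,"wx":0,"wy":0,"wz":0}]'
for i in 1 2 3; do python3 -m inch '[{"gripper":0,"dx":0,"dy":0,"dz":0,"wx":0,"wy":0,"wz":0},{"gripper":0,"dx":0,"dy":0,"dz":0,"wx":0,"wy":0,"wz":0},{"gripper":0,"dx":0,"dy":0,"dz":0,"wx":0,"wy":0,"wz":0},{"gripper":0,"dx":0,"dy":0,"dz":0,"wx":0,"wy":0,"wz":0},{"gripper":0,"dx":0,"dy":0,"dz":0,"wx":0,"wy":0,"wz":0}]' >/dev/null; done
python3 - <<'E'
from h import *
s=manip.read_state();print(s["clock"],s["eef_pos"],s["wrist_force"])
a=manip.camera("side");b=manip.camera("scene")
for _ in range(6): b2=manip.camera("scene")
print("motion",cv2.absdiff(b,b2)[150:260,290:490].mean(),cv2.absdiff(b,b2)[300:,330:480].mean())
cv2.imwrite("pics/v7.png",np.hstack([cv2.resize(b2[140:250,290:420],(520,440),interpolation=cv2.INTER_CUBIC),cv2.resize(a[150:290,270:360],(257,440),interpolation=cv2.INTER_CUBIC)]))
E
```

```text
clock: 14.35
eef_pos: [486.4, 79.8, 241.0]
eef_rot: [3.128, -0.0, 1.443]
wrist_force: [0.1, 0.3, -0.2]
finger_gap: 0.3
finger_force: 0.0
clock: 14.77
eef_pos: [486.5, 79.9, 246.0]
eef_rot: [3.128, -0.0, 1.443]
wrist_force: [-0.7, -0.4, -0.2]
finger_gap: 0.6
finger_force: 0.0
clock: 15.18
eef_pos: [486.5, 79.8, 276.9]
eef_rot: [3.128, -0.0, 1.443]
wrist_force: [-1.2, -0.2, 0.6]
finger_gap: -0.1
finger_force: 0.0
clock: 15.6
eef_pos: [476.2, -48.8, 360.4]
eef_rot: [3.122, 0.0, 1.445]
wrist_force: [1.4, -0.0, 0.4]
finger_gap: 0.6
finger_force: 0.0
16.85 [476.53 -48.15 355.77] [-0.85  0.08  0.23]
motion 4.0434090909090905 2.6342222222222222
```

View pics/v7.png

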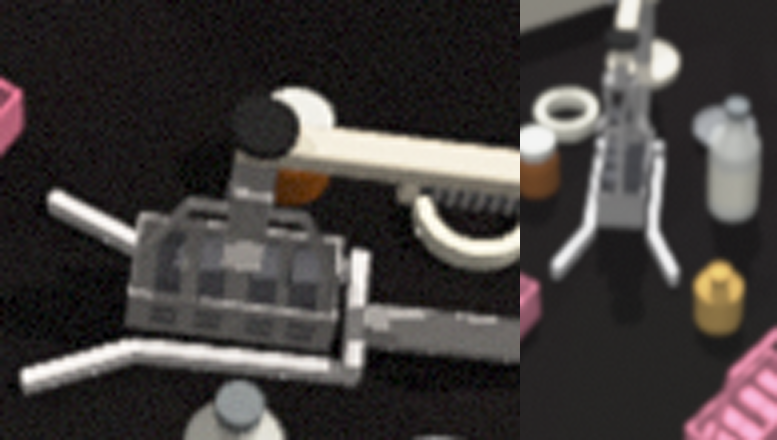

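The basket hangs from the hook, clear of the bench and the rails. I'll let any swing die out before handing in.

```bash
for i in 1 2 3 4 5 6 7 8 9 10 11 12; do python3 -m inch '[{"gripper":0,"dx":0,"dy":0,"dz":0,"wx":0,"wy":0,"wz":0},{"gripper":0,"dx":0,"dy":0,"dz":0,"wx":0,"wy":0,"wz":0},{"gripper":0,"dx":0,"dy":0,"dz":0,"wx":0,"wy":0,"wz":0},{"gripper":0,"dx":0,"dy":0,"dz":0,"wx":0,"wy":0,"wz":0},{"gripper":0,"dx":0,"dy":0,"dz":0,"wx":0,"wy":0,"wz":0}]' >/dev/null; done
python3 - <<'E'
from h import *
f=[manip.camera("scene").astype(float) for _ in range(24)]
k=lambda a,b:(np.abs(np.mean(f[a:a+3],0)-np.mean(f[b:b+3],0)))
for b in(4,8,12,16,20): d=k(0,b);print(b,d[180:235,315:385].mean(),d[340:390,340:480].mean(),d[180:235,315:385].max())
print(manip.read_state()["clock"])
E
```

```text
4 1.9101010101010099 1.0191746031746032 16.333333333333336
8 1.844963924963925 1.034047619047619 14.0
12 1.8749494949494954 1.0311269841269841 14.333333333333334
16 1.8734199134199134 1.0422063492063494 13.666666666666668
20 1.8864069264069263 1.0221746031746035 16.0
23.45
```

The differences between frames stay constant at noise level over about 1 s, so the basket hangs still. I'm handing in.

```bash
python3 -c "from cell import manip;print(manip.sign_off())"
```

```text
the job is handed in; nothing more can be done
None
```

The basket hangs still from the latched hook, clear of the bench, with the robot away from it and no bystander touched; I handed the job in at about 23.5 s, and the sign-off returned no verdict.

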